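# Shut the sander's gear cover and hold the enabling plunger

## Task

Slide the belt sander's gear cover fully home over the open gear compartment and let go of it, then press the round spring-loaded plunger on the enabling station with the gripper's fingers to its middle position, its top flush with the rim of the steel ring around it. Finish while still holding it there; never push it through to its bottom, and do not press it before the cover is shut. Leave the glue bottle, the screwdriver and the wooden blank where they are.

Things in the scene. Friction and masses are not known exactly. Their poses are not given: they have to be found in the camera images.
- sander: Fixed bench belt sander; origin on the bench on its centre line, x towards its belt end, z up. Blue gear housing: own x -160 to +100 mm, 150 mm wide, top 115 mm high, two guide rails on its long edges up to 124 mm. Open-topped gear compartment: own x -145 to -25 mm. Sandpaper belt unit from there to own x +415 mm, 110 mm high, 144 mm wide.
- cover (a joint): Slide of the flat aluminium gear cover along the sander's x, in m: 0 = fully home over the compartment (at its stop), up to 0.115 = open, over the rear half of the housing. Opens towards the sander's +x (the belt), closes towards -x. Friction about 2.5 N, no spring.
- cover_grip (a point): Grip point inside the cover's upright black fin, 26 mm above the plate and 14 mm below the fin's top. Fin: 16 mm thick along the sander's x, 60 mm long along its y, 40 mm tall, in the middle of the plate, which is 130 x 130 mm, its top 122 mm above the bench. When the cover is home this point lies at own x = -85 mm of the sander.
- station: Fixed enabling station: a grey box 110 x 110 mm, set into the bench so that its top stands 50 to 80 mm above the bench (varies). Origin on its vertical axis, 50 mm below the box's top; z up. In the middle of its top stands a steel guard ring, 82 mm outside and 66 mm inside diameter, rising 35 mm above the box, with the plunger in it.
- plunger (a joint): Downward travel of the plunger in m: 0 = released (top 12 mm above the ring's rim), 0.012 = middle position, flush with the rim, 0.022 = bottom. Spring: 3 N at first, rising 0.5 N per mm, about 9 N at the middle, 14 N at the bottom. It springs back when let go; no click or stop is felt at the middle.
- plunger_top (a point): Centre of the flat top of the plunger, a black round cap 60 mm in diameter; released, it stands 47 mm above the station box's top and 12 mm above the ring's rim, so 97 to 127 mm above the bench. It moves with the plunger.
- glue: Loose white glue bottle with an orange cap, 60 mm diameter, 150 mm high, origin at the centre of its underside. Leave alone. It stands beside the sander, on the other side from the station.
- screwdriver: Loose screwdriver, 200 mm long, lying beyond. Leave alone.
- blank: Loose flat wooden blank with round ends, 70 x 190 x 20 mm, origin at the centre of its underside. Leave alone.

How it is judged:
On the way, in this order (a step that is already met when the one before it is completed fails the run):
1. the cover is fully home over the gear compartment and let go, the plunger not pressed (value of joint cover below 0.005 m and contact force between each of the arm, the fingers and cover below 0.3 N and value of joint plunger below 0.004 m), for 0.2 s.
2. the fingers hold the plunger at its middle position (value of joint cover below 0.005 m and value of joint plunger between 0.009 and 0.015 m and contact force between the fingers and plunger above 4 N), for 0.3 s.
At the end, for the whole second after the job is handed in: The program ends while the fingers press the plunger: the cover is home within 5 mm, the plunger is held down at 9 to 15 mm of travel (its top flush with the ring's rim within 3 mm) by the fingers alone with more than 4 N, and stays so (all of step 2); the arm keeps its last pose, push and grip.
It fails at once if the plunger is pressed before the cover is shut (value of joint plunger above 0.004 m and value of joint cover above 0.006 m).
It fails at once if the plunger is pressed through towards its bottom position (more than 19 mm) (value of joint plunger above 0.019 m).
It fails at once if the glue bottle, screwdriver or wooden blank is moved more than 25 mm, or the bottle is tipped over (distance of any of glue, screwdriver, blank from where it was at the start of the episode above 0.025 m or angle between glue's own z axis and vertical above 0.3 rad).
It also fails if it takes over 43 s, if anything falls off the work surface, if the arm or the gripper's body presses on something with over 40 N, if the wrist force passes 120 N, or if a joint passes its speed limit or range.

## Robot

A 6-joint arm with a two-finger parallel gripper is mounted at the origin on the work surface. World frame = base frame: x ahead of the robot, y to its left, z up, the work surface at z = 0. Lengths are in m, angles in rad, forces in N, time in s.
With the tool pointing down it reaches from about 0.425 to 0.95 m from the base axis. Payload 3.5 kg.
Tool frame: the origin (TCP) lies at the very end of the fingers, on their centre line; the grasp point (between the pads) lies ctrl.grip_point_offset behind it (ctrl.grip_point_offset is the distance from the TCP to the grasp point, in m); z points along the fingers, y is the direction in which the jaws open and shut (so a half turn about z gives the same grasp; the last joint's range is limited). The gripper opens to 85 mm and grips with 20 to 120 N. Pads are 22 mm wide; open, the fingers measure 114 mm over their backs; the gripper's body (76 mm by 85 mm) begins 54 mm behind the grasp point. The pads swing forward as they close: fully open they stand 13 mm farther back than shut.
Start: joints at [-1.407, 0.286, 1.577, -0, 1.279, -0.15], TCP at [0.208, -0.642, 0.209] pointing down, gripper open.
Joint ranges: [-2.77, 2.77], [-0.9, 2.22], [0.21, 2.48], [-1.53, 4.67], [0.24, 2.81], [-2.84, 2.84]. Speed limits (rad/s): [2.79, 2.79, 3.14, 3.14, 3.14, 3.14].

## Interface

Orientations are given as a unit quaternion [x, y, z, w].
In Python, from plant import ctrl gives the robot as it stands.
- The arm moves only by the tool servo_tool, never from a script. Its argument "increments" is a list of rows, each a list of 5 numbers: the opening, from 0 (shut) to 1 (fully open), then the shift along the world's x, y, z in units of 40 mm (1.0 is 40 mm), then the turn about the world's z in units of 5 degrees (1.0 is 5 degrees). A call has exactly 10 rows; each row is the pose to reach, as a shift and turn from the pose measured when the call began; what a row does not reach only later rows make up. A row lasts 1/12 s, in which the tool goes at most 41.7 mm and 7.16 degrees, less where a joint would pass 70% of its speed; a pose out of reach is approached as far as the arm can. A call with a gripper value outside its range is refused whole. The fingers move at their own pace and stop on an object; "grip_force" is the grip in N (left out, the last holds). Time passes only in rows, so rows that repeat a pose let the fingers close, or fill a call up. It gives the time, the measured TCP pose, the force and the opening at its end, in the units of the state.
- ctrl.get_state(): the state, without advancing time (a new reading comes with each control period).
- ctrl.read_camera(name): name is "scene" or "top" or "wrist"; returns a dict with "frame" (400x640x3 uint8, red, green, blue), "K" (3x3 intrinsics, pixels), "extrinsics" (4x4, takes a point from camera to world coordinates). Camera axes: x right, y down, z forward; pixel columns grow to the right and rows downward; lengths in m; the calibration is good to about 2 mm. A picture is of the moment at which its call begins. There is no depth.
- ctrl.sign_off(): hands the job in, once; it reports no verdict.
Trained networks look in a picture, given as the dict that the camera call returned (one of the last four; its "shot" number tells which), for a name from the list of things; names that differ only in an ending like _2 or _b are one class to them, and where a whole thing is asked for, a point or a joint stands for the part that bears it (a point fixed in the world has none). Each returns a list of dicts, best first, with "conf" (0 to 1); they miss things now and then, are a little off and sometimes report something else, mostly with a low value. They report only what shows in the picture. A call takes as long as a camera call.
- ctrl.masks_of(picture, query): "region" (400x640 bool, what is visible of it) and "extent" ([left, top, right, bottom] in pixels, round what is visible of it).
- ctrl.landmark_of(picture, query): "centre" ([row, column] in pixels: a listed point, or the origin of a listed thing).
The state is a dict: "time": time; "qpos": joint angles; "dq": joint speeds; "joint_efforts": joint torques, N m; "eef_pos": TCP position; "tcp_rot": TCP orientation; "contact_force": force on the tool from outside, world axes, zero at the start; "wrist_torque": the same for the moment, N m; "opening": opening from 0.0 (shut) to 1.0 (fully open).
Only numpy, scipy, OpenCV 4.12 (cv2) and the standard library are available. Lean on these libraries where they do the work, as an engineer would, in place of code of your own. Each camera call takes 0.05 s, during which the arm holds its last target. There are 200 camera calls.

## Working session

There is one attempt and no reset: what is moved stays moved. The work goes in short steps, Python scripts to look and compute and a tool call to move; the robot and the scene stay as the last step left them, time stands still between calls to the robot, and variables do not carry over. Pictures are saved under pics/ and viewed, about 8 in all and at most 12, crops included, and the job is handed in when it is done.

Besides the shell and the picture viewer there is one more tool, called after "Emit:" by a JSON object that holds its "fn" and its "kwargs", one argument or row to a line. servo_tool: Moves the arm, as the interface text tells. Its arguments: {"type":"object","properties":{"increments":{"type":"array"},"grip_force":{"type":"number"}},"required":["increments"]}

```bash
mkdir -p pics; cat > h.py <<'E'
import numpy as np, cv2
from plant import ctrl
def ray(p,rc):
    K=np.array(p["K"]);T=np.array(p["extrinsics"]);d=T[:3,:3]@np.linalg.solve(K,[rc[1],rc[0],1.]);return T[:3,3],d
def at_z(p,rc,z):
    o,d=ray(p,rc);return o+d*(z-o[2])/d[2]
def tri(obs):
    A=np.zeros((3,3));b=np.zeros(3)
    for p,rc in obs:
        o,d=ray(p,rc);d=d/np.linalg.norm(d);M=np.eye(3)-np.outer(d,d);A+=M;b+=M@o
    x=np.linalg.solve(A,b)
    res=[np.linalg.norm(np.cross(x-ray(p,rc)[0],ray(p,rc)[1]/np.linalg.norm(ray(p,rc)[1]))) for p,rc in obs]
    return x,res
def proj(p,X):
    T=np.linalg.inv(np.array(p["extrinsics"]));c=T[:3,:3]@X+T[:3,3];u=np.array(p["K"])@c;return u[:2]/u[2]
E
python3 - <<'E'
from h import *
np.set_printoptions(precision=4,suppress=True)
s=ctrl.get_state();print(s,ctrl.grip_point_offset)
P={n:ctrl.read_camera(n) for n in("scene","top")}
for n in P: cv2.imwrite(f"pics/{n}1.png",P[n]["frame"][:,:,::-1])
for q in("cover_grip","plunger_top","sander","station","glue","blank","screwdriver"):
    o=[]
    for n in P:
        r=ctrl.landmark_of(P[n],q)
        print(q,n,[(np.round(x["centre"],1),round(x["conf"],2)) for x in r[:2]])
        if r:o.append((P[n],r[0]["centre"]))
    if len(o)==2:print("  ",*tri(o))
E
```

```text
{'time': 0.0, 'qpos': array([-1.407 ,  0.2872,  1.5782,  0.    ,  1.2786, -0.15  ]), 'dq': array([-0.0001, -0.    , -0.0003, -0.0002,  0.0012, -0.0015]), 'joint_efforts': array([ -0.0005, -40.5984, -29.2627,  -0.0002,   0.0057,   0.    ]), 'eef_pos': array([ 0.2082, -0.6413,  0.2071]), 'tcp_rot': array([ 0.9877,  0.1562, -0.    , -0.0012]), 'contact_force': array([ 0.5173,  0.3978, -0.1921]), 'wrist_torque': array([-0.0363, -0.0197, -0.0116]), 'opening': 1.0031923386559907} 0.0187
cover_grip scene [(array([184.8, 330.4]), 0.73)]
cover_grip top []
plunger_top scene [(array([150.1, 240.7]), 0.52)]
plunger_top top [(array([207.8, 441.6]), 0.94)]
   [ 0.5365 -0.3046  0.115 ] [np.float64(0.005338498012944115), np.float64(0.005338498012944157)]
sander scene [(array([222.8, 331.5]), 0.63)]
sander top [(array([217. , 287.6]), 0.62)]
   [0.567  0.0538 0.001 ] [np.float64(0.0015646929458818129), np.float64(0.0015646929458817023)]
station scene [(array([169.4, 240.6]), 0.56)]
station top [(array([219.2, 430.8]), 0.93)]
   [ 0.531  -0.3077  0.0342] [np.float64(0.00515940561157624), np.float64(0.0051594056115762486)]
glue scene [(array([248.6, 426.8]), 0.89)]
glue top [(array([238.1, 187.5]), 0.91)]
   [0.529  0.3174 0.0056] [np.float64(0.009677992588319143), np.float64(0.00967799258831925)]
blank scene [(array([203.4, 193.5]), 0.71)]
blank top [(array([151.6, 433.9]), 0.7)]
   [ 0.7152 -0.3472 -0.0007] [np.float64(0.001974661439780781), np.float64(0.0019746614397808506)]
screwdriver scene [(array([298.4, 405.5]), 0.72), (array([251.1, 421.4]), 0.2)]
screwdriver top [(array([170.7, 177. ]), 0.88)]
   [0.7107 0.3379 0.0051] [np.float64(0.004989382488222564), np.float64(0.004989382488222543)]
```

```bash
python3 - <<'E'
import cv2,numpy as np
a=cv2.imread("pics/scene1.png")[100:380,130:530];b=cv2.imread("pics/top1.png")[80:360,120:520]
cv2.imwrite("pics/both.png",np.vstack([a,b]))
E
```

```text
(no output)
```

View pics/both.png

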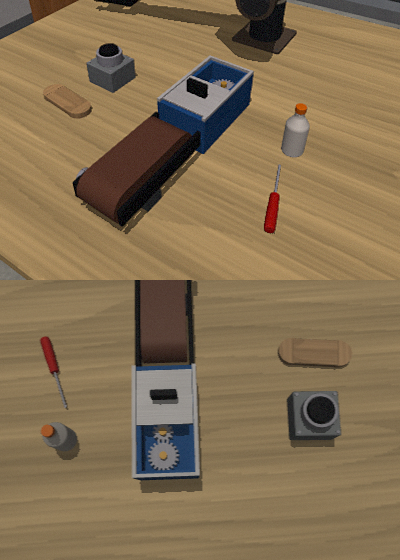

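The top view (crop offset 120,80) shows the housing in the middle with its cover open and the fin at full pixel (283,195). The sander's +x points away from the robot. The station is at (441,208), and the glue and screwdriver are on the left. The measured points fit this. Next I'll get the yaw and the fin position.

```bash
python3 - <<'E'
from h import *
np.set_printoptions(precision=4,suppress=True)
P={n:ctrl.read_camera(n) for n in("scene","top")}
print("grip scene @.148",at_z(P["scene"],[184.8,330.4],.148))
print("plunger top .11", at_z(P["top"],[207.8,441.6],.11),"scene",at_z(P["scene"],[150.1,240.7],.11))
t=P["top"]
g=t["frame"].astype(int).max(2)
m=np.zeros_like(g,np.uint8);m[185:206,262:306]=(g[185:206,262:306]<60)
n,l,st,c=cv2.connectedComponentsWithStats(m)
k=1+np.argmax(st[1:,4]);print(st[k],c[k])
print("fin dark centre @.16",at_z(t,c[k][::-1],.16))
r=cv2.minAreaRect(np.argwhere(l==k)[:,::-1].astype(np.float32));b=cv2.boxPoints(r)
W=np.array([at_z(t,q[::-1],.16) for q in b]);print(W[:,:2])
for q in("sander","plunger_top","station"):
    r=ctrl.masks_of(t,q); 
    if r:
        m=r[0]["region"].astype(np.uint8);rr=cv2.minAreaRect(np.argwhere(m)[:,::-1].astype(np.float32));print(q,r[0]["conf"],r[0]["extent"],rr)
        if q=="sander":
            W=np.array([at_z(t,p[::-1],.12) for p in cv2.boxPoints(rr)]);print(W[:,:2])
T=np.array(t["extrinsics"]);print(T)
E
```

```text
grip scene @.148 [0.5831 0.0578 0.148 ]
plunger top .11 [ 0.5404 -0.3109  0.11  ] scene [ 0.53   -0.3041  0.11  ]
[270 189  27  11 268] [283.3843 194.2425]
fin dark centre @.16 [0.589  0.0508 0.16  ]
[[0.6034 0.0799]
 [0.5988 0.022 ]
 [0.576  0.0235]
 [0.5805 0.0812]]
sander 0.74 [254.1, 53.9, 321.9, 280.8] ((285.5, 166.5), (225.0, 67.0), 90.0)
[[ 0.9652  0.1089]
 [ 0.9519 -0.0581]
 [ 0.3993 -0.0139]
 [ 0.4107  0.1346]]
plunger_top 0.85 [426.9, 195.8, 455.4, 223.7] ((441.2000732421875, 209.40005493164062), (25.043960571289062, 25.938386917114258), 63.43495178222656)
station 0.63 [407.4, 191.8, 462.9, 242.6] ((433.9544677734375, 214.7932586669922), (50.37913131713867, 52.14964294433594), 86.3086166381836)
[[-0.0766 -0.9719  0.2225  0.3483]
 [-0.997   0.0759 -0.0119 -0.002 ]
 [-0.0053 -0.2227 -0.9749  1.1298]
 [ 0.      0.      0.      1.    ]]
```

Emit:
{"fn": "servo_tool", "kwargs": {
  "increments": [
    [0, 0.5, 0.8, 0.2, -0.5],
    [0, 1, 1.6, 0.4, -1],
    [0, 1.5, 2.4, 0.6, -1.5],
    [0, 2, 3.2, 0.8, -2],
    [0, 2.5, 4, 0.8, -2.5],
    [0, 3, 4.8, 0.8, -3],
    [0, 3.5, 5.6, 0.8, -3.5],
    [0, 4, 6.4, 0.8, -4],
    [0, 4.5, 7.2, 0.8, -4.4],
    [0, 5, 8, 0.8, -4.4]
  ],
  "grip_force": 40
}}

```text
time: 1.88
eef_pos: [0.409, -0.3204, 0.2409]
tcp_rot: [0.999, -0.036, 0.0, 0.0]
contact_force: [0.3, 0.1, -0.5]
opening: 0.004
```

Emit:
{"fn": "servo_tool", "kwargs": {
  "increments": [
    [0, 0.55, 0.85, 0, 0],
    [0, 1.1, 1.7, 0, 0],
    [0, 1.7, 2.6, 0, 0],
    [0, 2.3, 3.4, 0, 0],
    [0, 2.9, 4.3, 0, 0],
    [0, 3.5, 5.1, 0, 0],
    [0, 4.1, 6.0, 0, 0],
    [0, 4.7, 6.9, 0, 0],
    [0, 5.3, 7.8, 0, 0],
    [0, 5.8, 8.7, -0.2, 0]
  ]
}}

```text
time: 2.72
eef_pos: [0.6407, 0.0252, 0.2357]
tcp_rot: [0.999, -0.036, 0.002, 0.001]
contact_force: [0.2, -0.8, -0.4]
opening: -0.0
```

```bash
python3 - <<'E'
from h import *
s=ctrl.get_state();print(s["eef_pos"],s["tcp_rot"],s["qpos"])
P={n:ctrl.read_camera(n) for n in("wrist","top")}
o=[]
for n in P:
    r=ctrl.landmark_of(P[n],"cover_grip");print(n,[(np.round(x["centre"],1),round(x["conf"],2),at_z(P[n],x["centre"],.148).round(4)) for x in r[:2]])
a=P["wrist"]["frame"];b=P["top"]["frame"][100:300,180:480]
cv2.imwrite("pics/w2.png",np.vstack([a,cv2.resize(b,None,fx=1,fy=1).__class__(b.shape) if 0 else np.pad(b,((0,0),(0,340),(0,0)))])[:,:,::-1])
E
```

```text
[0.64066542 0.02515239 0.2356853 ] [ 9.99357040e-01 -3.57732231e-02  2.34611911e-03  5.28448498e-04] [-1.18502521e-01  1.90902937e-01  1.64059380e+00 -6.89735146e-04
  1.30533245e+00  1.52403510e+00]
wrist [(array([252.6, 285. ]), 0.84, array([0.5929, 0.0521, 0.148 ]))]
top [(array([207. , 440.3]), 0.41, array([ 0.5353, -0.2967,  0.148 ]))]
```

View pics/w2.png

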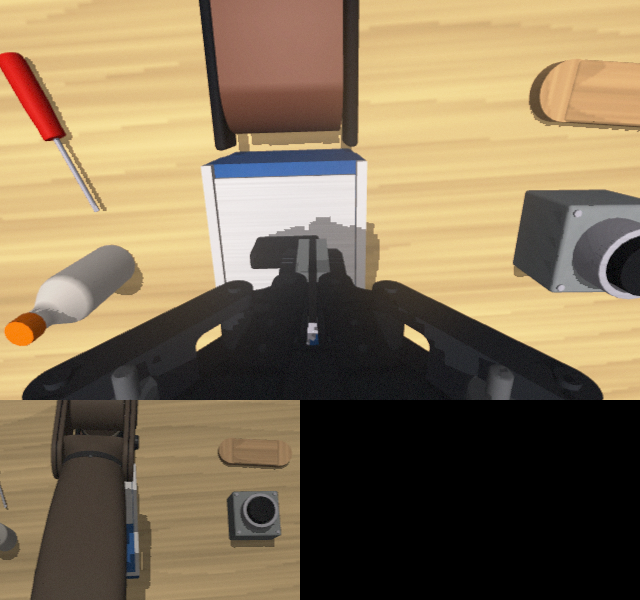

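Wrist view: the fin is at about (285,253), just ahead of the shut fingers, on the -x side. Its position is (0.59, 0.052), which agrees with the earlier estimates. I'll descend behind it and push.

Emit:
{"fn": "servo_tool", "kwargs": {
  "increments": [
    [0, 0, 0.6, -0.5, 0],
    [0, 0, 0.6, -1.2, 0],
    [0, 0, 0.6, -1.9, 0],
    [0, 0, 0.6, -2.3, 0],
    [0, 0, 0.6, -2.4, 0],
    [0, -0.3, 0.62, -2.4, 0],
    [0, -0.7, 0.65, -2.4, 0],
    [0, -1.1, 0.68, -2.4, 0],
    [0, -1.5, 0.7, -2.4, 0],
    [0, -1.9, 0.73, -2.4, 0]
  ]
}}

```text
time: 3.75
eef_pos: [0.5631, 0.0523, 0.1392]
tcp_rot: [0.999, -0.036, 0.002, 0.001]
contact_force: [-0.5, 0.5, 0.6]
opening: -0.003
```

Emit:
{"fn": "servo_tool", "kwargs": {
  "increments": [
    [0, -0.3, 0.02, 0, 0],
    [0, -0.6, 0.04, 0, 0],
    [0, -0.8, 0.06, 0, 0],
    [0, -1.0, 0.07, 0, 0],
    [0, -1.1, 0.08, 0, 0],
    [0, -1.2, 0.08, 0, 0],
    [0, -1.3, 0.09, 0, 0],
    [0, -1.4, 0.09, 0, 0],
    [0, -1.45, 0.1, 0, 0],
    [0, -1.5, 0.1, 0, 0]
  ]
}}

```text
time: 4.58
eef_pos: [0.5029, 0.0564, 0.1392]
tcp_rot: [0.999, -0.036, 0.002, 0.001]
contact_force: [0.3, 0.1, 0.3]
opening: -0.006
```

```bash
python3 - <<'E'
from h import *
s=ctrl.get_state();print(s["eef_pos"],s["contact_force"])
P={n:ctrl.read_camera(n) for n in("wrist","scene")}
for n in P:
    r=ctrl.landmark_of(P[n],"cover_grip");print(n,[(np.round(x["centre"],1),round(x["conf"],2),at_z(P[n],x["centre"],.148).round(4)) for x in r[:2]])
cv2.imwrite("pics/w3.png",np.vstack([P["wrist"]["frame"][150:400,100:500],cv2.resize(P["scene"]["frame"][130:260,260:460],(400,260))])[:,:,::-1])
E
```

```text
[0.50292539 0.05636268 0.13915679] [0.33011434 0.09579456 0.29325781]
wrist [(array([ 96.7, 306.6]), 0.83, array([0.5792, 0.0529, 0.148 ]))]
scene [(array([181.1, 328.1]), 0.91, array([0.5719, 0.0439, 0.148 ]))]
```

View pics/w3.png

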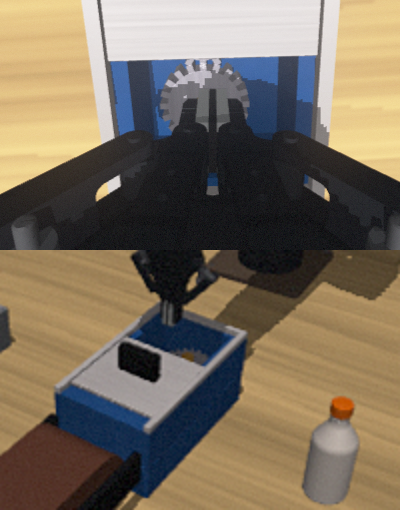

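```bash
python3 - <<'E'
from h import *
np.set_printoptions(precision=4,suppress=True)
s=ctrl.get_state();X=s["eef_pos"];print(X,s["time"])
P={n:ctrl.read_camera(n) for n in("wrist","scene")}
w=P["wrist"];sc=P["scene"]
print("tcp in wrist",proj(w,X),"scene",proj(sc,X))
print("plate front edge",at_z(w,[206,308],.122), "origin cam",np.array(w["extrinsics"])[:3,3])
for z in(.122,.162):print(z,"proj of fin .577,.053 wrist",proj(w,np.array([.577,.053,z])),proj(sc,np.array([.577,.053,z])))
v=w["frame"].copy();u=proj(w,X);cv2.circle(v,tuple(int(i) for i in u),4,(255,0,0),1)
a=sc["frame"].copy();u2=proj(sc,X);cv2.circle(a,tuple(int(i) for i in u2),2,(0,255,0),1)
a=cv2.resize(a[130:230,270:430],(640,400),interpolation=cv2.INTER_NEAREST)
cv2.imwrite("pics/w4.png",cv2.resize(np.vstack([v,a]),(480,600))[:,:,::-1])
E
```

```text
[0.5032 0.0563 0.1392] 4.7833
tcp in wrist [310.8903 237.6303] scene [344.5708 173.0155]
plate front edge [0.5172 0.0571 0.122 ] origin cam [0.57  0.051 0.305]
0.122 proj of fin .577,.053 wrist [307.4494 104.1494] [329.8254 190.9223]
0.162 proj of fin .577,.053 wrist [306.1792 100.5839] [330.1465 178.8097]
```

View pics/w4.png

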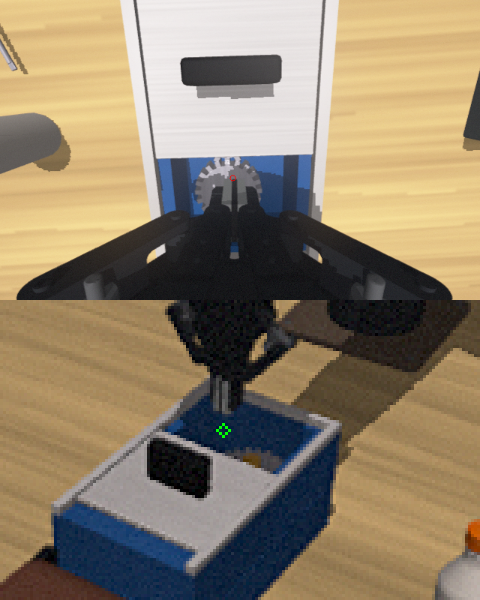

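The wrist view shows the fin at about (308,97) and the fingers already past it. In the scene view the visible fingertips end about 6 px, or roughly 19 mm, above the projected TCP. So the tips skimmed over the fin, and I need to go lower. I'll go back behind it and descend carefully.

Emit:
{"fn": "servo_tool", "kwargs": {
  "increments": [
    [0, 0, 0, 0.8, 0],
    [0, 0, 0, 1.5, 0],
    [0, 0.8, -0.05, 1.5, 0],
    [0, 1.6, -0.1, 1.5, 0],
    [0, 2.4, -0.15, 1.5, 0],
    [0, 3.2, -0.2, 1.5, 0],
    [0, 3.2, -0.2, 1.2, 0],
    [0, 3.2, -0.2, 0.6, 0],
    [0, 3.2, -0.2, 0.1, 0],
    [0, 3.2, -0.2, -0.1, 0]
  ]
}}

```text
time: 5.72
eef_pos: [0.6288, 0.0485, 0.1309]
tcp_rot: [0.999, -0.036, -0.002, 0.001]
contact_force: [-0.4, -0.4, -1.5]
opening: 0.0
```

```bash
python3 - <<'E'
from h import *
np.set_printoptions(precision=4,suppress=True)
s=ctrl.get_state();X=s["eef_pos"];print(X,s["contact_force"])
P={n:ctrl.read_camera(n) for n in("wrist","scene")}
for n in P:
    r=ctrl.landmark_of(P[n],"cover_grip");print(n,[(np.round(x["centre"],1),round(x["conf"],2),at_z(P[n],x["centre"],.148).round(4)) for x in r[:2]])
w=P["wrist"];sc=P["scene"]
print(proj(w,X),proj(sc,X))
a=sc["frame"].copy();u2=proj(sc,X);cv2.circle(a,tuple(int(round(i)) for i in u2),1,(0,255,0),-1)
a=cv2.resize(a[120:220,250:410],(640,400),interpolation=cv2.INTER_NEAREST)
cv2.imwrite("pics/w5.png",cv2.resize(np.vstack([w["frame"][:180],a]),(640,580))[:,:,::-1])
E
```

```text
[0.6288 0.0485 0.1309] [-0.4363 -0.4136 -1.4831]
wrist [(array([332.4, 309.7]), 0.94, array([0.5784, 0.0527, 0.148 ]))]
scene [(array([181.4, 330.1]), 0.67, array([0.5702, 0.0491, 0.148 ]))]
[310.8883 237.5994] [318.1853 197.6713]
```

View pics/w5.png

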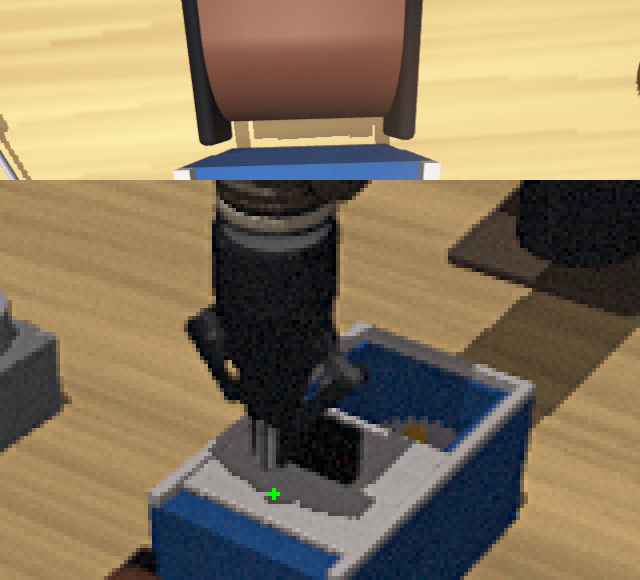

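The fingers stand behind the fin with the tips about 6 px (roughly 19 mm) above the nominal TCP. I'll go another 12 mm lower, then push.

Emit:
{"fn": "servo_tool", "kwargs": {
  "increments": [
    [0, 0, 0, -0.15, 0],
    [0, 0, 0, -0.3, 0],
    [0, 0, 0, -0.3, 0],
    [0, -0.3, 0.02, -0.3, 0],
    [0, -0.6, 0.04, -0.3, 0],
    [0, -0.8, 0.06, -0.3, 0],
    [0, -1.0, 0.07, -0.3, 0],
    [0, -1.2, 0.08, -0.3, 0],
    [0, -1.4, 0.1, -0.3, 0],
    [0, -1.6, 0.11, -0.3, 0]
  ]
}}

```text
time: 6.75
eef_pos: [0.5674, 0.0522, 0.1243]
tcp_rot: [0.999, -0.035, 0.003, 0.001]
contact_force: [2.7, -2.7, -2.0]
opening: 0.003
```

```bash
python3 - <<'E'
from h import *
np.set_printoptions(precision=4,suppress=True)
s=ctrl.get_state();X=s["eef_pos"];print(X,s["contact_force"])
P={n:ctrl.read_camera(n) for n in("wrist","scene")}
for n in P:
    r=ctrl.landmark_of(P[n],"cover_grip");print(n,[(np.round(x["centre"],1),round(x["conf"],2),at_z(P[n],x["centre"],.148).round(4)) for x in r[:2]])
E
```

```text
[0.5674 0.0522 0.1243] [ 2.6813 -2.6809 -2.0486]
wrist []
scene [(array([176. , 335.3]), 0.9, array([0.5408, 0.048 , 0.148 ])), (array([221.4, 330.8]), 0.3, array([0.709 , 0.1342, 0.148 ]))]
```

Emit:
{"fn": "servo_tool", "kwargs": {
  "increments": [
    [0, -0.25, 0.02, 0, 0],
    [0, -0.5, 0.04, 0, 0],
    [0, -0.75, 0.05, 0, 0],
    [0, -1.0, 0.07, 0, 0],
    [0, -1.15, 0.08, 0, 0],
    [0, -1.3, 0.09, 0, 0],
    [0, -1.4, 0.1, 0, 0],
    [0, -1.5, 0.1, 0, 0],
    [0, -1.55, 0.11, 0, 0],
    [0, -1.6, 0.11, 0, 0]
  ]
}}

```text
time: 7.78
eef_pos: [0.5038, 0.0576, 0.1245]
tcp_rot: [0.999, -0.036, 0.003, 0.0]
contact_force: [10.3, -0.8, -3.3]
opening: 0.006
```

Emit:
{"fn": "servo_tool", "kwargs": {
  "increments": [
    [0, -0.05, 0, 0, 0],
    [0, -0.1, 0.01, 0, 0],
    [0, -0.15, 0.01, 0, 0],
    [0, -0.15, 0.01, 0, 0],
    [0, -0.15, 0.01, 0, 0],
    [0, -0.15, 0.01, 0, 0],
    [0, -0.15, 0.01, 0, 0],
    [0, -0.15, 0.01, 0, 0],
    [0, -0.15, 0.01, 0, 0],
    [0, -0.15, 0.01, 0, 0]
  ]
}}

```text
time: 8.62
eef_pos: [0.5042, 0.0576, 0.1249]
tcp_rot: [0.999, -0.036, 0.012, -0.0]
contact_force: [20.2, -1.2, -13.0]
opening: -0.003
```

The push stalled at x=0.504 with 20 N, so the cover is at its stop. I'll back off, rise and look.

Emit:
{"fn": "servo_tool", "kwargs": {
  "increments": [
    [0, 0.3, 0, 0, 0],
    [0, 0.7, -0.05, 0, 0],
    [0, 1.0, -0.07, 0, 0],
    [0, 1.0, -0.07, 0.5, 0],
    [0, 1.0, -0.07, 1.3, 0],
    [0, 1.0, -0.07, 2.1, 0],
    [0, 1.0, -0.07, 2.8, 0],
    [0, 1.0, -0.07, 2.8, 0],
    [0, 1.0, -0.07, 2.8, 0],
    [0, 1.0, -0.07, 2.8, 0]
  ]
}}

```text
time: 9.45
eef_pos: [0.543, 0.0553, 0.2354]
tcp_rot: [0.999, -0.036, 0.01, -0.001]
contact_force: [-0.4, -0.8, -0.2]
opening: -0.001
```

```bash
python3 - <<'E'
from h import *
np.set_printoptions(precision=4,suppress=True)
s=ctrl.get_state();X=s["eef_pos"];print(X,s["contact_force"],s["tcp_rot"])
P={n:ctrl.read_camera(n) for n in("top","scene")}
o=[]
for n in P:
    r=ctrl.landmark_of(P[n],"cover_grip");print(n,[(np.round(x["centre"],1),round(x["conf"],2),at_z(P[n],x["centre"],.148).round(4)) for x in r[:2]])
    r=ctrl.landmark_of(P[n],"plunger_top");print(n,[(np.round(x["centre"],1),round(x["conf"],2),at_z(P[n],x["centre"],.11).round(4)) for x in r[:2]])
cv2.imwrite("pics/w6.png",cv2.resize(P["scene"]["frame"][110:250,200:420],None,fx=3,fy=3)[:,:,::-1])
E
```

```text
[0.543  0.0553 0.2354] [-0.3569 -0.8175 -0.2428] [ 0.9993 -0.0362  0.0105 -0.0006]
top []
top [(array([207.7, 441. ]), 0.68, array([ 0.5408, -0.3095,  0.11  ]))]
scene [(array([162.6, 347.6]), 0.93, array([0.4639, 0.0437, 0.148 ])), (array([252.4, 421.4]), 0.58, array([0.6909, 0.3518, 0.148 ]))]
scene [(array([145.5, 237.5]), 0.69, array([ 0.5137, -0.3316,  0.11  ]))]
```

View pics/w6.png

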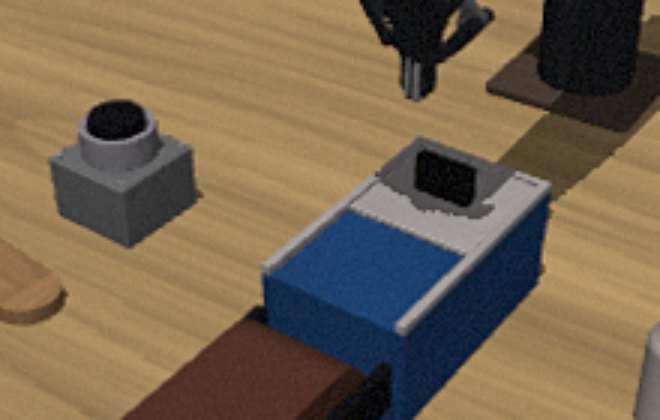

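The cover is shut: the plate covers the compartment and the fin is at crop (445,178), near the far end of the housing. Next I'll move above the plunger.

Emit:
{"fn": "servo_tool", "kwargs": {
  "increments": [
    [0, 0, -1, 0, 0],
    [0, 0, -2, 0, 0],
    [0, 0, -3, 0, 0],
    [0, 0, -4, 0, 0],
    [0, 0, -5, 0, 0],
    [0, 0, -6, 0, 0],
    [0, 0, -7, 0, 0],
    [0, -0.1, -8, 0, 0],
    [0, -0.1, -8.8, 0, 0],
    [0, -0.1, -9.1, 0, 0]
  ]
}}

```text
time: 10.58
eef_pos: [0.5386, -0.3134, 0.2347]
tcp_rot: [0.999, -0.038, 0.011, 0.0]
contact_force: [-0.0, 0.6, -0.3]
opening: 0.002
```

```bash
python3 - <<'E'
from h import *
np.set_printoptions(precision=4,suppress=True)
s=ctrl.get_state();X=s["eef_pos"];print(X,s["contact_force"],s["tcp_rot"])
P={n:ctrl.read_camera(n) for n in("wrist","scene")}
for n in P:
    r=ctrl.landmark_of(P[n],"plunger_top");print(n,[(np.round(x["centre"],1),round(x["conf"],2),at_z(P[n],x["centre"],.11).round(4)) for x in r[:2]])
w=P["wrist"];print(proj(w,X),[proj(w,np.array([.538,-.308,z])) for z in(.097,.127)])
cv2.imwrite("pics/w7.png",np.vstack([w["frame"][150:400,100:540],cv2.resize(P["scene"]["frame"][100:210,180:300],(440,330))[:330]])[:,:,::-1])
E
```

```text
[ 0.5386 -0.3134  0.2347] [-0.0346  0.5842 -0.3202] [ 0.9992 -0.0383  0.0105  0.0001]
wrist [(array([195.8, 305.4]), 0.65, array([ 0.5344, -0.307 ,  0.11  ]))]
scene [(array([152.3, 238. ]), 0.81, array([ 0.5447, -0.3025,  0.11  ]))]
[310.9244 237.6307] [array([306.3488, 189.2526]), array([305.7125, 196.1145])]
```

View pics/w7.png

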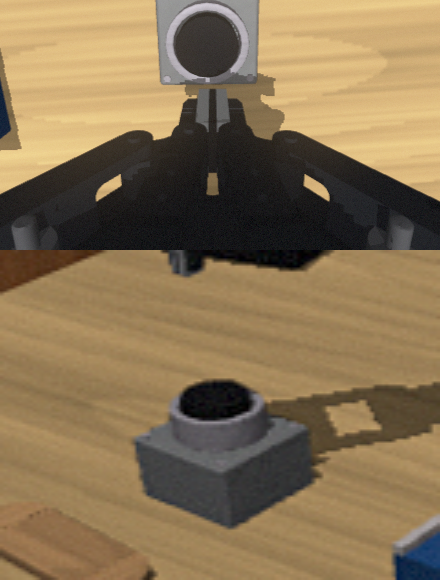

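The wrist view shows the cap at full pixel (307,194), which matches the estimate of (0.535, -0.307). I'll descend in stages, watching the force.

Emit:
{"fn": "servo_tool", "kwargs": {
  "increments": [
    [0, -0.05, 0.15, -0.5, 0],
    [0, -0.05, 0.15, -1, 0],
    [0, -0.05, 0.15, -1.5, 0],
    [0, -0.05, 0.15, -2, 0],
    [0, -0.05, 0.15, -2.3, 0],
    [0, -0.05, 0.15, -2.5, 0],
    [0, -0.05, 0.15, -2.6, 0],
    [0, -0.05, 0.15, -2.6, 0],
    [0, -0.05, 0.15, -2.6, 0],
    [0, -0.05, 0.15, -2.6, 0]
  ]
}}

```text
time: 11.62
eef_pos: [0.5383, -0.3025, 0.1325]
tcp_rot: [0.999, -0.036, 0.012, -0.0]
contact_force: [0.6, -0.5, -0.3]
opening: -0.001
```

```bash
python3 - <<'E'
from h import *
s=ctrl.get_state();print(s["eef_pos"],s["contact_force"],s["tcp_rot"])
P=ctrl.read_camera("scene");print(proj(P,s["eef_pos"]))
cv2.imwrite("pics/w8.png",cv2.resize(P["frame"][100:190,190:290],(600,540),interpolation=cv2.INTER_NEAREST)[:,:,::-1])
E
```

```text
[ 0.5382638  -0.30251579  0.1324717 ] [ 0.56022465 -0.52159385 -0.27772508] [ 9.99275960e-01 -3.62204742e-02  1.16420774e-02 -3.06800503e-04]
[238.54929154 145.21779199]
```

View pics/w8.png

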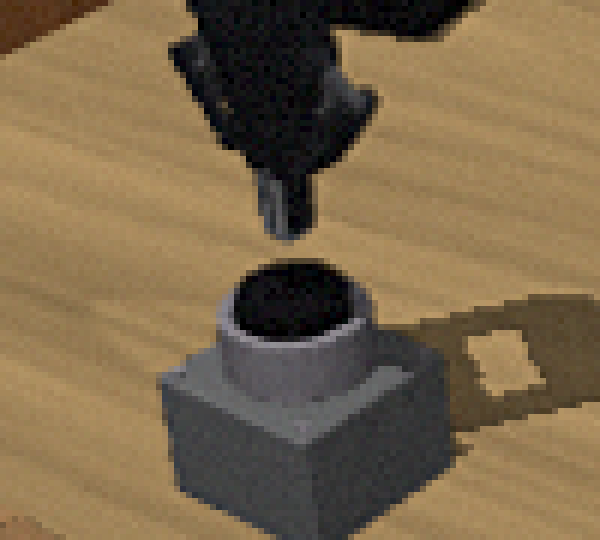

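The tips are over the cap centre, about 10 px (roughly 35 mm) above it. Contact is expected at a reported z of about 0.097.

Emit:
{"fn": "servo_tool", "kwargs": {
  "increments": [
    [0, 0, -0.1, -0.1, 0],
    [0, 0, -0.1, -0.2, 0],
    [0, 0, -0.1, -0.3, 0],
    [0, 0, -0.1, -0.4, 0],
    [0, 0, -0.1, -0.5, 0],
    [0, 0, -0.1, -0.55, 0],
    [0, 0, -0.1, -0.6, 0],
    [0, 0, -0.1, -0.6, 0],
    [0, 0, -0.1, -0.6, 0],
    [0, 0, -0.1, -0.6, 0]
  ]
}}

```text
time: 12.5
eef_pos: [0.5384, -0.3067, 0.1087]
tcp_rot: [0.999, -0.036, 0.012, -0.0]
contact_force: [1.0, 0.5, -0.0]
opening: 0.003
```

Emit:
{"fn": "servo_tool", "kwargs": {
  "increments": [
    [0, 0, 0, -0.05, 0],
    [0, 0, 0, -0.1, 0],
    [0, 0, 0, -0.15, 0],
    [0, 0, 0, -0.18, 0],
    [0, 0, 0, -0.2, 0],
    [0, 0, 0, -0.2, 0],
    [0, 0, 0, -0.2, 0],
    [0, 0, 0, -0.2, 0],
    [0, 0, 0, -0.2, 0],
    [0, 0, 0, -0.2, 0]
  ]
}}

```text
time: 13.33
eef_pos: [0.5384, -0.3067, 0.1008]
tcp_rot: [0.999, -0.036, 0.012, -0.0]
contact_force: [0.0, -0.6, -1.0]
opening: 0.0
```

Emit:
{"fn": "servo_tool", "kwargs": {
  "increments": [
    [0, 0, 0, -0.03, 0],
    [0, 0, 0, -0.06, 0],
    [0, 0, 0, -0.1, 0],
    [0, 0, 0, -0.13, 0],
    [0, 0, 0, -0.15, 0],
    [0, 0, 0, -0.15, 0],
    [0, 0, 0, -0.15, 0],
    [0, 0, 0, -0.15, 0],
    [0, 0, 0, -0.15, 0],
    [0, 0, 0, -0.15, 0]
  ]
}}

```text
time: 14.17
eef_pos: [0.5386, -0.3068, 0.0951]
tcp_rot: [0.999, -0.036, 0.012, 0.0]
contact_force: [-0.9, 0.3, 3.7]
opening: 0.0
```

Emit:
{"fn": "servo_tool", "kwargs": {
  "increments": [
    [0, 0, 0, -0.03, 0],
    [0, 0, 0, -0.06, 0],
    [0, 0, 0, -0.1, 0],
    [0, 0, 0, -0.13, 0],
    [0, 0, 0, -0.15, 0],
    [0, 0, 0, -0.15, 0],
    [0, 0, 0, -0.15, 0],
    [0, 0, 0, -0.15, 0],
    [0, 0, 0, -0.15, 0],
    [0, 0, 0, -0.15, 0]
  ]
}}

```text
time: 15.0
eef_pos: [0.5386, -0.3068, 0.0896]
tcp_rot: [0.999, -0.036, 0.012, 0.0]
contact_force: [-2.1, 2.5, 7.0]
opening: 0.001
```

```bash
python3 - <<'E'
from h import *
F=[]
for i in range(4):
    ctrl.read_camera("scene");s=ctrl.get_state();F.append([s["eef_pos"][2],s["contact_force"][2]])
print(np.round(F,4),np.mean(F,0))
E
```

```text
[[0.0896 7.4981]
 [0.0896 6.7797]
 [0.0896 7.0372]
 [0.0896 6.8114]] [0.08958803 7.03158783]
```

Emit:
{"fn": "servo_tool", "kwargs": {
  "increments": [
    [0, 0, 0, -0.02, 0],
    [0, 0, 0, -0.04, 0],
    [0, 0, 0, -0.06, 0],
    [0, 0, 0, -0.08, 0],
    [0, 0, 0, -0.08, 0],
    [0, 0, 0, -0.08, 0],
    [0, 0, 0, -0.08, 0],
    [0, 0, 0, -0.08, 0],
    [0, 0, 0, -0.08, 0],
    [0, 0, 0, -0.08, 0]
  ]
}}

```text
time: 16.03
eef_pos: [0.5386, -0.3068, 0.0872]
tcp_rot: [0.999, -0.036, 0.012, -0.0]
contact_force: [-3.1, 1.6, 8.3]
opening: 0.001
```

```bash
python3 - <<'E'
from h import *
F=[]
for i in range(6):
    P=ctrl.read_camera("scene");s=ctrl.get_state();F.append([s["eef_pos"][2],*s["contact_force"]])
print(np.mean(F,0),np.std(F,0))
r=ctrl.landmark_of(P,"cover_grip");print([(x["centre"],at_z(P,x["centre"],.148)) for x in r[:1]])
f=P["frame"];cv2.imwrite("pics/w9.png",np.vstack([cv2.resize(f[110:180,190:290],(600,420),interpolation=cv2.INTER_CUBIC),cv2.resize(f[130:230,260:460],(600,180*1))])[:,:,::-1])
E
```

```text
[ 0.08725004 -3.1865033   1.8025957   8.17864921] [1.82463451e-05 5.99241328e-01 6.03333030e-01 3.85945186e-01]
[([162.7, 349.1], array([0.46206688, 0.04759964, 0.148     ]))]
```

View pics/w9.png

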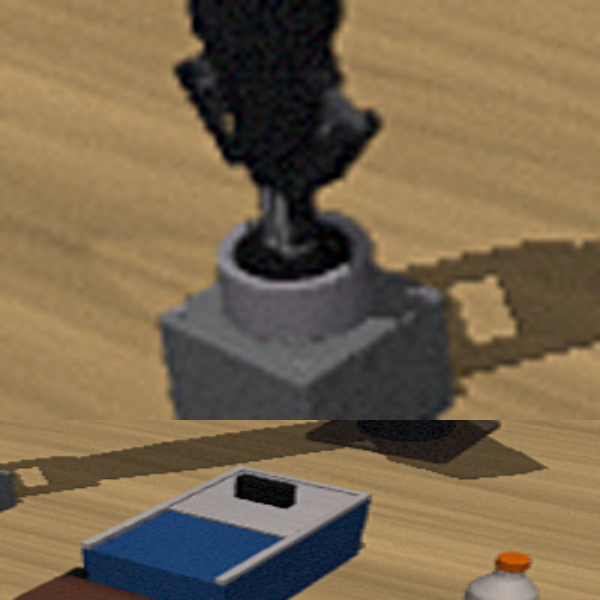

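Force and depth agree on about 10.3 mm of travel, and the picture shows the cap about level with the rim (top centre near crop (290,255)) and the cover still home. I'll press 1.6 mm more.

Emit:
{"fn": "servo_tool", "kwargs": {
  "increments": [
    [0, 0, 0, -0.02, 0],
    [0, 0, 0, -0.04, 0],
    [0, 0, 0, -0.05, 0],
    [0, 0, 0, -0.05, 0],
    [0, 0, 0, -0.05, 0],
    [0, 0, 0, -0.05, 0],
    [0, 0, 0, -0.05, 0],
    [0, 0, 0, -0.05, 0],
    [0, 0, 0, -0.05, 0],
    [0, 0, 0, -0.05, 0]
  ]
}}

```text
time: 17.22
eef_pos: [0.5386, -0.3068, 0.0862]
tcp_rot: [0.999, -0.036, 0.012, -0.0]
contact_force: [-3.6, 1.2, 8.8]
opening: 0.002
```

```bash
python3 - <<'E'
from h import *
F=[]
for i in range(6):
    P=ctrl.read_camera("scene");s=ctrl.get_state();F.append([s["eef_pos"][2],*s["contact_force"]])
print(s["time"],np.mean(F,0))
f=np.mean(F,0)
if 8.2<f[3]<9.8 and .0840<f[0]<.0870: print("ok",ctrl.sign_off())
E
```

```text
17.5167 [ 0.0862055  -2.87415475  2.08527313  8.22448666]
the job is handed in; nothing more can be done
ok None
```

The cover is shut and released, and I handed the job in at 17.5 s with the shut fingers holding the plunger near its middle position. No verdict was reported.

- **Cover:** I pushed it along by its fin until it stalled at its stop with about 20 N, then backed off. The scene image shows the plate covering the compartment. The fin's position from the image came out about 2 cm off the expected home point (x 0.462–0.464 instead of about 0.482), because that estimate is rough. I therefore relied on the stall and the picture.
- **Plunger:** The last check, just before hand-in, read about 8.2 N over six readings, with the tip at z = 0.0862. Judged by depth below first contact (z about 0.0973), the travel is about 11 mm. Judged by the spring force it is about 10.5 mm. Both are inside the 9–15 mm band but slightly short of the exact middle. The picture before the final 1 mm of pressing showed the cap about level with the rim.
- **What went wrong:** The first push passed over the fin. The visible fingertips sit about 19 mm above the reported tool position, so I went lower and repeated the push.
- **Loose objects:** The arm did not go near the glue bottle, screwdriver or blank. I did not measure them again at the end.

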